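# Three-point contact check of a microscope stage

### The job

Press the green key fully to start the check, then take the touch probe from its fork stand and gently touch its tip down onto the caps of the red, the yellow and the blue posts, in that order, so that each sprung cap visibly gives. Hang the probe back in the fork by its collar, let go, and then press the orange key fully to store the result and move clear. Do not press the black key or the grey post's cap, do not knock the lens column, and leave the bottles and the slide box where they stand.

Things in the scene. Friction and masses are not known exactly. Their poses are not given: they have to be found in the camera images.
- probe: Loose touch probe, 150 mm long, used upright (z up). Origin at its very tip (8 mm across just above). Brass tip and steel stem 12 mm in diameter (0-85 mm up), orange collar 44 mm in diameter (85-93 mm), round black handle 26 mm in diameter (93-150 mm), gripped from above 125 mm above the tip. 0.1 to 0.2 kg. It starts hanging by its collar in the stand's fork.
- stand: Fixed fork stand, foot 110 x 90 x 12 mm, origin under its centre, x pointing away from the fork's mouth. Two arms, top 112 mm above the bench; slot between them 22 mm wide, x -45 (open mouth) to 15 mm; orange lips 5 mm high at x -45 to -39; nothing else higher. The probe hangs by its collar on the arms, stem in the slot at x = -12 mm (10 mm either way), y = 0, tip 27 mm above the bench.
- column: Aluminium and black lens column in the middle of the stage (a fixed round black plate 220 mm in diameter and 25 mm thick that carries four contact posts), 36 mm in diameter, 175 mm high, origin at its foot (25 mm above the bench), top 200 mm above the bench. Delicate: must not be knocked.
- post_red: Fixed red contact post on the stage, 36 mm in diameter, 20 mm high, about 70 mm from the column's axis; which post stands where varies. Origin at its foot on the stage's top, 25 mm above the bench. In its top is a sprung brass cap, 22 mm in diameter.
- point_red (a point): Test point: centre of the top face of the red post's cap, 8 mm above the post; it sinks with the cap.
- cap_red (a joint): How far the red post's cap is pressed down: 0 up, 0.006 m at its stop. Spring: starts to give at 0.9 N, 4.5 N at the stop. A touch of about 2 to 3 N, at least 1.5 mm down, registers.
- post_yellow: Fixed yellow contact post on the stage, 36 mm in diameter, 30 mm high, about 70 mm from the column's axis; which post stands where varies. Origin at its foot on the stage's top, 25 mm above the bench. In its top is a sprung brass cap, 22 mm in diameter.
- point_yellow (a point): Test point: centre of the top face of the yellow post's cap, 8 mm above the post; it sinks with the cap.
- cap_yellow (a joint): How far the yellow post's cap is pressed down: 0 up, 0.006 m at its stop. Spring: starts to give at 0.9 N, 4.5 N at the stop. A touch of about 2 to 3 N, at least 1.5 mm down, registers.
- post_blue: Fixed blue contact post on the stage, 36 mm in diameter, 40 mm high, about 70 mm from the column's axis; which post stands where varies. Origin at its foot on the stage's top, 25 mm above the bench. In its top is a sprung brass cap, 22 mm in diameter.
- point_blue (a point): Test point: centre of the top face of the blue post's cap, 8 mm above the post; it sinks with the cap.
- cap_blue (a joint): How far the blue post's cap is pressed down: 0 up, 0.006 m at its stop. Spring: starts to give at 0.9 N, 4.5 N at the stop. A touch of about 2 to 3 N, at least 1.5 mm down, registers.
- post_grey: Fixed grey contact post on the stage, 36 mm in diameter, 25 mm high, about 70 mm from the column's axis; which post stands where varies. Origin at its foot on the stage's top, 25 mm above the bench. In its top is a sprung dark steel cap, 22 mm in diameter. Its cap's top face is 8 mm above the post. The spare post: its cap must not be pressed.
- cap_grey (a joint): How far the grey post's cap is pressed down: 0 up, 0.006 m at its stop. Spring: starts to give at 0.9 N, 4.5 N at the stop.
- controller: Fixed white controller box, 120 (x) x 170 (y) x 50 mm high, origin at the centre of its underside, on the other side of the stage from the stand. Three round keys in a row along its y, 50 mm apart, on top, in any order of colours.
- key_green_top (a point): Centre of the top face of the green key, 30 mm in diameter, standing 18 mm above the controller's top in a grey ring 46 mm in diameter and 12 mm high. Starts the check.
- key_green (a joint): How far the green key is pressed: 0 up, 0.006 m fully down, which takes 5 N (it starts to give at 1.5 N).
- key_orange_top (a point): Centre of the top face of the orange key, 30 mm in diameter, standing 18 mm above the controller's top in a grey ring 46 mm in diameter and 12 mm high. Stores the result.
- key_orange (a joint): How far the orange key is pressed: 0 up, 0.006 m fully down, which takes 5 N (it starts to give at 1.5 N).
- key_black_top (a point): Centre of the top face of the black key, 30 mm in diameter, standing 18 mm above the controller's top in a grey ring 46 mm in diameter and 12 mm high. Not to be pressed.
- key_black (a joint): How far the black key is pressed: 0 up, 0.006 m fully down, which takes 5 N (it starts to give at 1.5 N).
- bottle_white: Loose white plastic bottle, 60 mm in diameter, 170 mm high, standing; origin under its centre. Bystander.
- bottle_amber: Loose amber glass bottle with a black cap, 60 mm in diameter, 150 mm high, standing; origin under its centre. Bystander.
- slide_box: Loose blue and white slide box, 70 x 110 x 37 mm, lying between the robot and the stage; origin under its centre. Bystander.
Things that resemble listed ones, but are neither listed nor needed, are in the scene too. What is shaped like the probe but pink or turquoise is not meant. There is more than one size of the stand; the one meant has the size given above.

How it is judged:
On the way, in this order (a step that is already met when the one before it is completed fails the run):
1. The green key is pressed down while the probe hangs in its stand (value of joint key_green above 0.0045 m and x of probe in the frame of stand between -0.026 and 0.014 m and y of probe in the frame of stand between -0.012 and 0.012 m and z of probe in the frame of stand between 0.022 and 0.032 m and angle between probe's own z axis and vertical below 0.15 rad and linear speed of probe below 0.03 m/s), for 0.05 s.
2. The probe's tip presses the red post's cap down by at least 1.5 mm (value of joint cap_red above 0.0015 m and contact force between probe and post_red above 0.3 N and distance between probe and point_red below 0.013 m), for 0.1 s.
3. The probe's tip presses the yellow post's cap down by at least 1.5 mm (value of joint cap_yellow above 0.0015 m and contact force between probe and post_yellow above 0.3 N and distance between probe and point_yellow below 0.013 m), for 0.1 s.
4. The probe's tip presses the blue post's cap down by at least 1.5 mm (value of joint cap_blue above 0.0015 m and contact force between probe and post_blue above 0.3 N and distance between probe and point_blue below 0.013 m), for 0.1 s.
5. The probe hangs in the fork again, let go (x of probe in the frame of stand between -0.026 and 0.014 m and y of probe in the frame of stand between -0.012 and 0.012 m and z of probe in the frame of stand between 0.022 and 0.032 m and angle between probe's own z axis and vertical below 0.15 rad and linear speed of probe below 0.03 m/s and contact force between the fingers and probe below 0.05 N), for 0.3 s.
6. The orange key is pressed down while the probe hangs in its stand (value of joint key_orange above 0.0045 m and x of probe in the frame of stand between -0.026 and 0.014 m and y of probe in the frame of stand between -0.012 and 0.012 m and z of probe in the frame of stand between 0.022 and 0.032 m and angle between probe's own z axis and vertical below 0.15 rad and linear speed of probe below 0.03 m/s), for 0.05 s.
At the end, for the whole second after the job is handed in: The probe hangs still in the fork, let go: axis within 12 mm of the slot's centre line and 20 mm of x = -6 mm in the stand, tip 22 to 32 mm above the bench, upright within 0.15 rad; keys and caps are up; bottles and slide box upright within 30 mm of their starts (all of step 5 and value of joint each of key_green, key_orange, key_black below 0.002 m and value of joint each of cap_red, cap_yellow, cap_blue, cap_grey below 0.001 m and distance of each of bottle_white, bottle_amber, slide_box from where it was at the start of the episode below 0.03 m and angle between each of bottle_white, bottle_amber, slide_box's own z axis and vertical below 0.3 rad); the robot touches nothing.
It fails at once if The black key is pressed (value of joint key_black above 0.003 m).
It fails at once if The grey spare post's cap is pressed (value of joint cap_grey above 0.001 m).
It fails at once if The lens column is knocked (more than 4 N) (contact force between anything else and column above 4 N).
It fails at once if A contact post is pushed with more than 20 N (contact force between anything else and post_red above 20 N or contact force between anything else and post_yellow above 20 N or contact force between anything else and post_blue above 20 N or contact force between anything else and post_grey above 20 N).
It fails at once if A bottle or the slide box is moved by more than 30 mm or tipped ((distance of bottle_white from where it was at the start of the episode above 0.03 m or angle between bottle_white's own z axis and vertical above 0.3 rad) or (distance of bottle_amber from where it was at the start of the episode above 0.03 m or angle between bottle_amber's own z axis and vertical above 0.3 rad) or (distance of slide_box from where it was at the start of the episode above 0.03 m or angle between slide_box's own z axis and vertical above 0.3 rad)).
It also fails if it takes over 72 s, if anything falls off the work surface, if the arm or the gripper's body presses on something with over 40 N, if the wrist force passes 120 N, or if a joint passes its speed limit or range.

### The arm

A 6-joint arm with a two-finger parallel gripper is mounted at the origin on the work surface. World frame = base frame: x ahead of the robot, y to its left, z up, the work surface at z = 0. Lengths are in m, angles in rad, forces in N, time in s.
With the tool pointing down it reaches from about 0.375 to 0.9 m from the base axis. Payload 3.1 kg.
Tool frame: the origin (TCP) lies midway between the tips of the shut fingers; the grasp point (between the pads) lies 19 mm behind it; x points along the fingers, z is the direction in which the jaws open and shut, and the axes are right-handed (so a half turn about x gives the same grasp; the last joint's range is limited). The gripper opens to 87 mm and grips with 3 to 60 N. Pads are 19 mm wide; open, the fingers measure 117 mm over their backs; the gripper's body (75 mm by 190 mm) begins 51 mm behind the grasp point.
Start: joints at [1.012, 0.527, 1.433, -0, 1.181, -0.178], TCP at [0.232, 0.58, 0.223] pointing down, gripper open.
Joint ranges: [-3.08, 3.08], [-0.75, 2.2], [0.22, 2.44], [-1.43, 4.57], [0, 2.65], [-2.85, 2.85]. Speed limits (rad/s): [2.79, 2.79, 3.14, 3.14, 3.14, 3.14].

### API

Orientations are given as a unit quaternion [x, y, z, w].
In Python, from rig import robot, optics, workorder gives the robot as it stands.
- The arm moves only by the tool arm_command, never from a script. Its argument "plan" is a list of rows, each a list of 7 numbers: the shift along the tool's x, y, z in cm, then the turn, a rotation vector about the tool's x, y, z in rad, then the finger opening in cm, from 0 to 8.7. In form: [[x, y, z, ax, ay, az, gripper], ...]. A call has 1 to 12 rows; each row shifts and turns the pose as measured when the row begins, along the tool's axes as they then stand; what a row does not reach is not made up. A row lasts 1/8 s, in which the tool goes at most 62.5 mm and 10.7 degrees, less where a joint would pass 70% of its speed; a pose out of reach is approached as far as the arm can. A call with a gripper value outside its range is refused whole. The fingers move at their own pace and stop on an object; "grip_force" is the grip in N (left out, the last holds). Time passes only in rows, so rows that do not move let the fingers close. It gives the time, the measured TCP pose, the force and the opening at its end, in the units of the state.
- robot.get_obs(): the state, without advancing time (a new reading comes with each control period).
- optics.camera(name): name is "scene" or "side" or "wrist"; returns (picture, depth): 480x640x3 uint8, blue, green, red; 480x640 float32, m along the optical axis (not along the pixel's ray), 0 where there is no reading.
- optics.camera_info(name): a dict with "mtx" (3x3 intrinsics, pixels), "position" and "rotation" of the camera in the world; the wrist camera has in their place "tool_from_camera" (4x4, takes a point from camera to tool coordinates, whose origin is the TCP and whose axes are the tool frame's). Camera axes: x right, y down, z forward; pixel columns grow to the right and rows downward; lengths in m; the calibration is good to about 2 mm. The wrist camera is an equidistant fisheye: a pixel r from the principal point sees the ray r / f radians off the axis. A picture is of the moment at which its call begins: read the wrist's pose just before it. camera_info takes no time and is no camera call.
- workorder.hand_in(): hands the job in, once; it reports no verdict.
The state is a dict: "time": time; "q": joint angles; "joint_velocities": joint speeds; "joint_torque": joint torques, N m; "position": TCP position; "tool_rot": TCP orientation; "ft_force": force on the tool from outside, world axes, zero at the start; "moment": the same for the moment, N m; "grip_width": finger opening in m.
Only numpy, scipy, OpenCV 4.12 (cv2) and the standard library are available. Lean on these libraries where they do the work, as an engineer would, in place of code of your own. Each camera call takes 0.05 s, during which the arm holds its last target. There are 200 camera calls.

## Working session

There is one attempt and no reset: what is moved stays moved. The work goes in short steps, Python scripts to look and compute and a tool call to move; the robot and the scene stay as the last step left them, time stands still between calls to the robot, and variables do not carry over. Pictures are saved under pics/ and viewed, about 8 in all and at most 12, crops included, and the job is handed in when it is done.

Besides the shell and the picture viewer there is one more tool, called after "Call:" by a JSON object that holds its "api" and its "payload", one argument or row to a line. arm_command: Moves the arm, as the interface text tells. Its arguments: {"type":"object","properties":{"plan":{"type":"array"},"grip_force":{"type":"number"}},"required":["plan"]}

```bash
mkdir -p pics; ls
cat > h.py <<'E'
import numpy as np, cv2
from rig import robot, optics, workorder
from scipy.spatial.transform import Rotation as R
def cloud(name):
    im,d=optics.camera(name); ci=optics.camera_info(name)
    K=np.array(ci["mtx"]); v,u=np.mgrid[:480,:640]
    P=np.stack([(u-K[0,2])/K[0,0]*d,(v-K[1,2])/K[1,1]*d,d],-1)
    r=np.array(ci["rotation"]); r=r if r.shape==(3,3) else R.from_quat(r).as_matrix()
    return im,d,P@r.T+np.array(ci["position"])
E
python3 - <<'E'
from h import *
o=robot.get_obs(); print(o)
for n in("scene","side"):
    im,d,W=cloud(n); cv2.imwrite(f"pics/{n}0.png",im); np.savez(f"{n}0.npz",im=im,d=d,W=W)
    print(n,optics.camera_info(n),W[240,320])
print(optics.camera_info("wrist"))
E
```

```text
pics
{'time': 0.0, 'q': array([ 1.01248329e+00,  5.28477616e-01,  1.43388898e+00, -6.10971795e-06,
        1.18136294e+00, -1.78492889e-01]), 'joint_velocities': array([ 0.00201346,  0.00086063,  0.00094992, -0.00088285, -0.00095665,
        0.00128696]), 'joint_torque': array([-6.95279209e-05, -4.40044141e+01, -1.76590991e+01,  6.31890236e-02,
        5.83882607e-02, -1.69502846e-04]), 'position': array([0.23130488, 0.57985076, 0.22156882]), 'tool_rot': array([-0.39693359,  0.58608506,  0.39631795,  0.58470515]), 'ft_force': array([ 0.52621583,  0.19421931, -0.36682542]), 'moment': array([0.00429553, 0.01160424, 0.03149909]), 'grip_width': 0.0874338396165522}
scene {'mtx': array([[468.39818062,   0.        , 318.28154993],
       [  0.        , 468.39818062, 240.85534472],
       [  0.        ,   0.        ,   1.        ]]), 'position': array([ 1.00083975, -0.10180031,  0.89742936]), 'rotation': array([ 0.7480041 ,  0.59385157, -0.18189811, -0.23397279])} [0.41265706 0.04549545 0.01801267]
side {'mtx': array([[533.79589438,   0.        , 324.14550077],
       [  0.        , 533.79589438, 246.96582905],
       [  0.        ,   0.        ,   1.        ]]), 'position': array([0.32068527, 0.88129217, 0.87405964]), 'rotation': array([-0.09993428,  0.91141357, -0.39775696,  0.03358353])} [ 0.50465853 -0.0063622   0.05181553]
{'mtx': array([[371.64829954,   0.        , 325.26342678],
       [  0.        , 371.64829954, 239.54590917],
       [  0.        ,   0.        ,   1.        ]]), 'tool_from_camera': array([[ 3.35830949e-04, -2.48375707e-01,  9.68663716e-01,
        -1.62403449e-01],
       [-5.70876136e-04, -9.68663661e-01, -2.48375495e-01,
         6.73576942e-02],
       [ 9.99999781e-01, -4.69574822e-04, -4.67099000e-04,
        -1.01160918e-04],
       [ 0.00000000e+00,  0.00000000e+00,  0.00000000e+00,
         1.00000000e+00]])}
```

View pics/scene0.png

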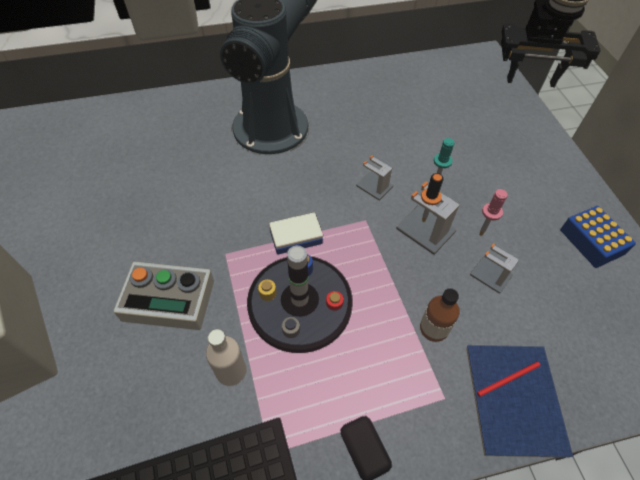

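View pics/side0.png

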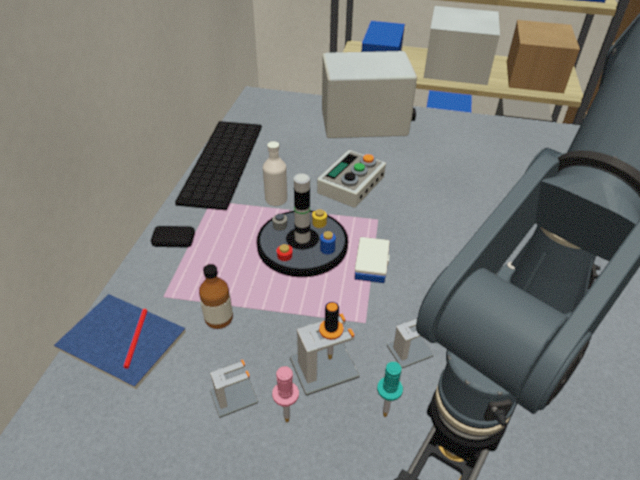

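Scene view: the probe (black handle, orange collar) hangs in the large stand at (432,190). Keys: orange (140,275), green (164,279), black (188,282). Posts: yellow (267,289), red (335,299), grey (290,326), blue (308,263, hidden behind the column). The side view has blue at (328,240), red (285,252), yellow (320,217) and grey (280,221).

```bash
cat >> h.py <<'E'
def ray(name,u,v,z):
    ci=optics.camera_info(name);K=np.array(ci["mtx"]);r=R.from_quat(ci["rotation"]).as_matrix();p=np.array(ci["position"])
    d=r@np.array([(u-K[0,2])/K[0,0],(v-K[1,2])/K[1,1],1]); return p+d*(z-p[2])/d[2]
def comp(hsv,lo,hi,near,maxd=25):
    m=cv2.inRange(hsv,np.array(lo),np.array(hi)); n,l,s,c=cv2.connectedComponentsWithStats(m)
    b=[(s[i,4],i) for i in range(1,n) if np.hypot(*(c[i]-near))<maxd and s[i,4]>8]
    if not b: return None
    i=max(b)[1]; return c[i],s[i],l==i
E
python3 - <<'E'
from h import *
D={n:np.load(f"{n}0.npz") for n in("scene","side")}
spec=[("kor",(5,120,100),(20,255,255),.068,(140,275),(369,159)),
("kgr",(45,100,60),(75,255,255),.068,(164,279),(360,169)),
("kbl",(0,0,0),(180,255,50),.068,(188,281),(349,178)),
("red",(0,150,80),(6,255,255),.045,(335,299),(285,252)),
("yel",(20,140,100),(32,255,255),.055,(267,289),(320,217)),
("blu",(105,120,60),(125,255,255),.065,(307,263),(328,240)),
("capred",(10,60,80),(25,255,255),.053,(335,297),(285,248)),
("collar",(5,150,120),(18,255,255),.120,(432,195),(331,330))]
for s in spec:
  for n,near in(("scene",s[4]),("side",s[5])):
    im=D[n]["im"];W=D[n]["W"];h=cv2.cvtColor(im,cv2.COLOR_BGR2HSV)
    r=comp(h,s[1],s[2],near,12)
    if r is None: print(s[0],n,None,h[near[1],near[0]]);continue
    w=W[r[2]];w=w[w[:,2]>-.1]
    print(s[0],n,r[0].round(1),r[1],"ray",ray(n,*r[0],s[3]).round(4),"med",np.median(w,0).round(4),"z98",np.percentile(w[:,2],98).round(4))
  
# height slices
W=np.concatenate([D[n]["W"].reshape(-1,3) for n in D]); 
def sl(nm,x0,x1,y0,y1,z0,z1):
    m=(W[:,0]>x0)&(W[:,0]<x1)&(W[:,1]>y0)&(W[:,1]<y1)&(W[:,2]>z0)&(W[:,2]<z1); w=W[m]
    if len(w)>3: print(nm,len(w),w.min(0).round(3),w.max(0).round(3),w.mean(0).round(4))
sl("column top",.3,.8,-.2,.2,.195,.215)
sl("all>.1",.2,.9,-.5,.3,.1,.25)
a=D["side"];im2=cv2.resize(a["im"][150:280,230:400],None,fx=4,fy=4,interpolation=2)
b=cv2.resize(D["scene"]["im"][150:270,380:500],None,fx=4,fy=4,interpolation=2)
c=np.zeros((520,1160,3),np.uint8);c[:520,:680]=im2;c[:480,680:]=b
cv2.imwrite("pics/crop.png",cv2.resize(c,(800,359)))
E
```

```text
kor scene [139.1 273.8] [132 268  15  13 155] ray [ 0.4448 -0.3426  0.068 ] med [ 0.4472 -0.3416  0.0719] z98 0.075
kor side [367.9 158.1] [363 155  11   8  66] ray [ 0.4455 -0.3407  0.068 ] med [ 0.4446 -0.336   0.0713] z98 0.0759
kgr scene [163.  276.5] [156 270  15  14 145] ray [ 0.4622 -0.2953  0.068 ] med [ 0.4657 -0.2942  0.0723] z98 0.076
kgr side [359.  166.7] [354 163  11   8  70] ray [ 0.4625 -0.2948  0.068 ] med [ 0.462  -0.2885  0.0717] z98 0.0761
kbl scene [187.1 279.6] [180 273  15  14 148] ray [ 0.4805 -0.2481  0.068 ] med [ 0.4831 -0.2476  0.0717] z98 0.0753
kbl side [349.4 176.1] [345 173  10   7  58] ray [ 0.4796 -0.2466  0.068 ] med [ 0.4789 -0.2407  0.0719] z98 0.0761
red scene [334.2 300.6] [326 292  18  16 126] ray [0.5826 0.0347 0.045 ] med [0.5849 0.0328 0.0452] z98 0.0525
red side [284.3 254. ] [277 245  15  16 125] ray [0.5742 0.0503 0.045 ] med [0.5742 0.0483 0.0423] z98 0.0482
yel scene [266.8 288.8] [259 280  16  16 122] ray [ 0.5305 -0.0941  0.055 ] med [ 0.5334 -0.0936  0.0553] z98 0.0641
yel side [318.9 219.2] [312 211  15  17 185] ray [ 0.5223 -0.0744
[... 185 characters left out ...]
[320 234  16  20 224] ray [0.4825 0.0195 0.065 ] med [0.4848 0.0056 0.0507] z98 0.068
capred scene [334.5 297.2] [330 292  10  11  83] ray [0.5792 0.0359 0.053 ] med [0.5793 0.0354 0.0534] z98 0.0572
capred side [283.9 247.8] [279 244  10   9  71] ray [0.578 0.039 0.053] med [0.5779 0.0395 0.0529] z98 0.057
collar scene [430.3 198. ] [422 190  19  14 125] ray [0.4273 0.285  0.12  ] med [0.4308 0.2812 0.1211] z98 0.1246
collar side [330.7 331.3] [319 321  24  18 216] ray [0.4193 0.2981 0.12  ] med [0.4179 0.3003 0.1208] z98 0.1337
column top 441 [ 0.535 -0.052  0.195] [ 0.571 -0.012  0.205] [ 0.5538 -0.0309  0.2007]
all>.1 5684 [ 0.378 -0.221  0.1  ] [0.695 0.3   0.205] [0.577  0.0658 0.139 ]
```

View pics/crop.png

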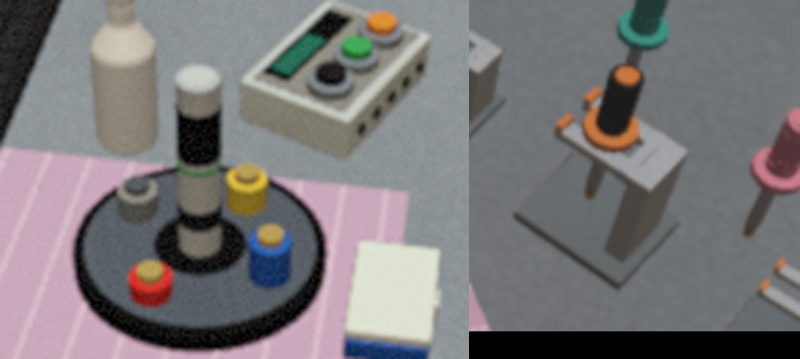

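The crop shows the key order orange–green–black and the big stand with the orange-collared probe. Blue cap is at side (328,236).

```bash
cat >> h.py <<'E'
def plan(wps,yaw=None,dstep=5.0):
    """rows from measured pose through world waypoints [x,y,z,yaw|None]; tool held straight down, yaw=world angle of tool z axis"""
    o=robot.get_obs(); p=np.array(o["position"]); r=R.from_quat(o["tool_rot"])
    z=r.as_matrix()[:,2]; cy=np.arctan2(z[1],z[0]); print("pose",p.round(4),"yaw",round(cy,3),"tilt",r.as_matrix()[2,0].round(4),"F",o["ft_force"].round(2),"w",round(o["grip_width"],4),"t",o["time"],"q6",o["q"][5].round(2))
    for x,y,zz,yw in wps:
        t=np.array([x,y,zz]); yw=cy if yw is None else yw
        zx=np.array([np.cos(yw),np.sin(yw),0]); xx=np.array([0,0,-1.]); rt=R.from_matrix(np.stack([xx,np.cross(zx,xx),zx],1))
        rv=(r.inv()*rt).as_rotvec(); n=int(max(1,np.ceil(np.linalg.norm(t-p)*100/dstep),np.ceil(np.linalg.norm(rv)/.17)))
        d=(t-p)*100/n
        for i in range(n):
            ri=r*R.from_rotvec(rv*i/n); print("  ",ri.inv().apply(d).round(2).tolist(),(rv/n).round(3).tolist())
        print("  --");p=t;r=rt;cy=yw
E
python3 - <<'E'
from h import *
D={n:np.load(f"{n}0.npz") for n in("scene","side")}
def show(nm,n,u,v,z,lo,hi,md=7):
    im=D[n]["im"];h=cv2.cvtColor(im,cv2.COLOR_BGR2HSV);r=comp(h,lo,hi,(u,v),md)
    print(nm,n,h[v,u],None if r is None else (r[0].round(1),r[1].tolist(),ray(n,*r[0],z).round(4)))
br=((10,60,80),(19,200,255))
show("yel","scene",267,287,.063,*br);show("yel","side",320,213,.063,(10,60,80),(21,200,255))
show("blu","side",328,236,.073,*br);show("blu","scene",307,260,.073,*br)
show("grey","scene",290,323,.058,(0,0,0),(180,120,60)) 
o=((4,150,120),(18,255,255))
show("top","scene",435,178,.177,*o,10);show("top","side",332,307,.177,*o,8)
for nm,n,u,v in(("white","scene",217,336),("white","side",274,147),("amber","scene",450,296),("turq","scene",446,142),("pink","scene",500,192),("turq","side",392,368),("slide","scene",297,229)):
    w=D[n]["W"][v-4:v+5,u-4:u+5].reshape(-1,3); print(nm,n,np.median(w,0).round(3),w[:,2].max().round(3))
plan([(.42,.40,.30,None)])
E
```

```text
yel scene [ 19 125 153] (array([266.5, 286.4]), [262, 282, 9, 9, 50], array([ 0.5295, -0.0938,  0.063 ]))
yel side [ 22 129 182] (array([319.1, 214.2]), [316, 213, 7, 3, 14], array([ 0.524 , -0.0832,  0.063 ]))
blu side [ 22 133 182] (array([327.1, 237.6]), [324, 236, 8, 3, 9], array([0.4861, 0.0049, 0.073 ]))
blu scene [ 18  87 109] (array([307.4, 258.8]), [307, 257, 2, 5, 9], array([ 4.897e-01, -1.000e-04,  7.300e-02]))
grey scene [117  29  79] None
top scene [ 12 174 194] (array([437. , 176.9]), [433, 174, 9, 7, 50], array([0.4193, 0.2906, 0.177 ]))
top side [ 17 190 222] (array([331.7, 306.5]), [326, 303, 12, 8, 77], array([0.4208, 0.2898, 0.177 ]))
white scene [ 0.664 -0.19   0.17 ] 0.173
white side [ 0.659 -0.184  0.169] 0.874
amber scene [0.672 0.222 0.15 ] 0.153
turq scene [0.302 0.366 0.151] 0.154
pink scene [0.468 0.419 0.151] 0.154
turq side [0.305 0.373 0.151] 0.154
slide scene [ 0.385 -0.002  0.037] 0.897
pose [0.2313 0.5799 0.2217] yaw 1.191 tilt -1.0 F [ 0.57  0.04 -0.08] w 0.087 t 0.1 q6 -0.18
   [-1.3, -4.03, -1.62] [-0.0, -0.0, -0.0]
   [-1.3, -4.03, -1.62] [-0.0, -0.0, -0.0]
   [-1.3, -4.03, -1.62] [-0.0, -0.0, -0.0]
   [-1.3, -4.03, -1.62] [-0.0, -0.0, -0.0]
   [-1.3, -4.03, -1.62] [-0.0, -0.0, -0.0]
   [-1.3, -4.03, -1.62] [-0.0, -0.0, -0.0]
  --
```

Run:
```python
from h import *
plan([(.47,.36,.30,.655),(.60,.03,.30,.05),(.50,-.22,.2,-.41),(.4624,-.295,.12,-.567)],dstep=5.5)
```

```text
pose [0.2313 0.5799 0.2217] yaw 1.191 tilt -1.0 F [ 0.57  0.04 -0.08] w 0.087 t 0.1 q6 -0.18
   [-1.12, -4.33, -1.66] [0.077, -0.0, 0.0]
   [-1.12, -4.44, -1.32] [0.077, -0.0, 0.0]
   [-1.12, -4.53, -0.98] [0.077, -0.0, 0.0]
   [-1.12, -4.59, -0.63] [0.077, -0.0, 0.0]
   [-1.12, -4.63, -0.27] [0.077, -0.0, 0.0]
   [-1.12, -4.64, 0.08] [0.077, -0.0, 0.0]
   [-1.12, -4.62, 0.44] [0.077, -0.0, 0.0]
  --
   [0.0, -4.87, -1.4] [0.086, 0.0, 0.0]
   [0.0, -4.97, -0.97] [0.086, 0.0, 0.0]
   [0.0, -5.04, -0.54] [0.086, 0.0, 0.0]
   [0.0, -5.07, -0.1] [0.086, 0.0, 0.0]
   [0.0, -5.06, 0.33] [0.086, 0.0, 0.0]
   [0.0, -5.01, 0.77] [0.086, 0.0, 0.0]
   [0.0, -4.92, 1.2] [0.086, 0.0, 0.0]
  --
   [1.67, -4.08, -1.87] [0.077, 0.0, 0.0]
   [1.67, -4.21, -1.55] [0.077, 0.0, 0.0]
   [1.67, -4.32, -1.23] [0.077, 0.0, 0.0]
   [1.67, -4.4, -0.89] [0.077, 0.0, 0.0]
   [1.67, -4.45, -0.55] [0.077, 0.0, 0.0]
   [1.67, -4.48, -0.21] [0.077, 0.0, 0.0]
  --
   [2.67, -2.79, -0.15] [0.052, 0.0, 0.0]
   [2.67, -2.8, -0.01] [0.052, 0.0, 0.0]
   [2.67, -2.79, 0.14] [0.052, 0.0, 0.0]
  --
```

Call:
{"api": "arm_command", "payload": {
  "plan": [
    [-1.1,-4.3,-1.7,0.08,0,0,0],
    [-1.1,-4.4,-1.3,0.08,0,0,0],
    [-1.1,-4.5,-1.0,0.08,0,0,0],
    [-1.1,-4.6,-0.6,0.08,0,0,0],
    [-1.1,-4.6,-0.3,0.08,0,0,0],
    [-1.1,-4.6,0.1,0.08,0,0,0],
    [-1.1,-4.6,0.4,0.08,0,0,0],
    [0,-4.9,-1.4,0.08,0,0,0],
    [0,-5,-1,0.08,0,0,0],
    [0,-5,-0.5,0.08,0,0,0],
    [0,-5,-0.1,0.08,0,0,0],
    [0,0,0,0,0,0,0]
  ]
}}

```text
time: 1.6
position: [0.5398, 0.1523, 0.2958]
tool_rot: [-0.102, 0.703, 0.098, 0.697]
ft_force: [-0.6, -0.2, -0.5]
grip_width: 0.0005
```

```bash
cat >> h.py <<'E'
def wcam():
    o=robot.get_obs(); im,d=optics.camera("wrist"); return o,im,d
def wray(o,u,v,z):
    ci=optics.camera_info("wrist");K=np.array(ci["mtx"]);T=np.array(ci["tool_from_camera"])
    a=np.array([u-K[0,2],v-K[1,2]])/K[0,0]; r=np.hypot(*a); d=np.array([*(a/max(r,1e-9)*np.sin(r)),np.cos(r)])
    A=R.from_quat(o["tool_rot"]).as_matrix(); p=A@T[:3,3]+o["position"]; d=A@T[:3,:3]@d
    return p+d*(z-p[2])/d[2]
E
python3 - <<'E'
from h import *
import pickle
o,im,d=wcam(); cv2.imwrite("pics/w1.png",im); pickle.dump((o,im,d),open("w1.pkl","wb"))
plan([(.60,.03,.30,.05),(.50,-.22,.2,-.41),(.4624,-.295,.12,-.567)],dstep=5.5)
E
```

```text
pose [0.5389 0.1539 0.2956] yaw 0.286 tilt -0.9999 F [-0.68  0.79 -0.12] w 0.0 t 1.65 q6 -0.2
   [-0.14, -4.54, 0.79] [0.079, -0.003, 0.002]
   [-0.14, -4.46, 1.14] [0.079, -0.003, 0.002]
   [-0.14, -4.36, 1.49] [0.079, -0.003, 0.002]
  --
   [1.67, -4.08, -1.87] [0.077, 0.0, 0.0]
   [1.67, -4.21, -1.55] [0.077, 0.0, 0.0]
   [1.67, -4.32, -1.23] [0.077, 0.0, 0.0]
   [1.67, -4.4, -0.89] [0.077, 0.0, 0.0]
   [1.67, -4.45, -0.55] [0.077, 0.0, 0.0]
   [1.67, -4.48, -0.21] [0.077, 0.0, 0.0]
  --
   [2.67, -2.79, -0.15] [0.052, 0.0, 0.0]
   [2.67, -2.8, -0.01] [0.052, 0.0, 0.0]
   [2.67, -2.79, 0.14] [0.052, 0.0, 0.0]
  --
```

View pics/w1.png

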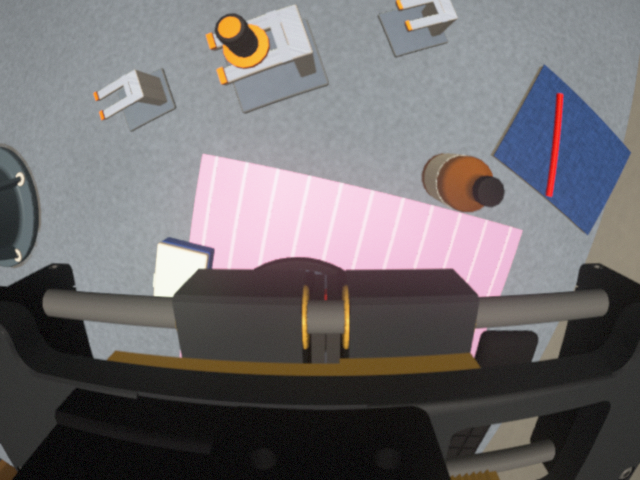

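The wrist view looks toward tool +y. It shows the probe cap at (232,28) with the fork lips to its left at (210,40) and (222,75). The fingers hide the stage, so I'll look back at the posts from beyond them.

Call:
{"api": "arm_command", "payload": {
  "plan": [
    [0,-4.5,0.8,0.08,0,0,0],
    [0,-4.5,1.1,0.08,0,0,0],
    [0,-4.4,1.5,0.08,0,0,0],
    [0,-4.5,-1.2,0.08,0,0,0],
    [0,-4.8,-1.2,0.08,0,0,0],
    [1,-4.6,-1.2,0.08,0,0,0],
    [1.5,-4.5,-0.8,0.08,0,0,0],
    [0,0,0,0,0,0,0]
  ]
}}

```text
time: 2.65
position: [0.5414, -0.1448, 0.2686]
tool_rot: [0.095, 0.705, -0.096, 0.696]
ft_force: [0.7, 0.0, 0.8]
grip_width: 0.0005
```

Run:
```python
from h import *
import pickle
o,im,d=pickle.load(open("w1.pkl","rb")); h=cv2.cvtColor(im,cv2.COLOR_BGR2HSV)
r=comp(h,(4,120,120),(20,255,255),(232,28),20); print("probe top",r[0],r[1],wray(o,*r[0],.177).round(4))
print("lips",[wray(o,u,v,.117).round(3) for u,v in((210,40),(222,75))])
o,im,d=wcam(); cv2.imwrite("pics/w2.png",im); pickle.dump((o,im,d),open("w2.pkl","wb"))
plan([(.4624,-.295,.10,-.567)],dstep=5.5)
```

```text
probe top [229.01398601  26.83916084] [217  16  25  23 429] [0.4216 0.2888 0.177 ]
lips [array([0.386, 0.288, 0.117]), array([0.408, 0.256, 0.117])]
pose [ 0.5423 -0.1435  0.2693] yaw -0.268 tilt -0.9999 F [ 0.41 -0.02 -0.4 ] w 0.0002 t 2.7 q6 -0.19
   [3.4, -3.34, -0.7] [0.06, -0.002, 0.001]
   [3.4, -3.38, -0.51] [0.06, -0.002, 0.001]
   [3.39, -3.4, -0.31] [0.06, -0.002, 0.001]
   [3.39, -3.42, -0.11] [0.06, -0.002, 0.001]
   [3.39, -3.42, 0.08] [0.06, -0.002, 0.001]
  --
```

View pics/w2.png

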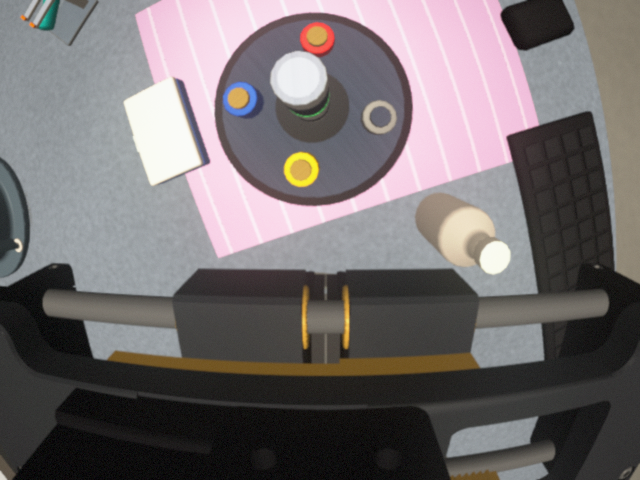

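Clear view of the caps: red (317,36), blue (238,98), yellow (301,170), grey (379,117). The column top is at (299,80).

Call:
{"api": "arm_command", "payload": {
  "plan": [
    [3.4,-3.3,-0.7,0.06,0,0,0],
    [3.4,-3.4,-0.5,0.06,0,0,0],
    [3.4,-3.4,-0.3,0.06,0,0,0],
    [3.4,-3.4,-0.1,0.06,0,0,0],
    [3.4,-3.4,0.1,0.06,0,0,0],
    [0,0,0,0,0,0,0]
  ]
}}

```text
time: 3.45
position: [0.4726, -0.2877, 0.099]
tool_rot: [0.194, 0.679, -0.194, 0.681]
ft_force: [1.1, 0.6, 0.2]
grip_width: 0.0002
```

Run:
```python
from h import *
import pickle
o,im,d=pickle.load(open("w2.pkl","rb")); h=cv2.cvtColor(im,cv2.COLOR_BGR2HSV)
for nm,u,v,z,lo,hi in(("red",317,36,.053,(10,80,60),(21,210,255)),("blue",238,98,.073,(10,80,60),(21,210,255)),("yel",301,170,.063,(10,80,60),(21,210,255)),("col",299,80,.2,(0,0,130),(180,60,255))):
    print(nm,h[v,u]); r=comp(h,lo,hi,(u,v),9)
    if r: print(r[0].round(1),r[1],wray(o,*r[0],z).round(4))
print("grey",wray(o,379,117,.058).round(4))
plan([(.4624,-.295,.078,-.567)],dstep=5.5)
```

```text
red [ 19 152 215]
[316.5  35.7] [307  26  20  20 323] [0.5792 0.034  0.053 ]
blue [ 20 147 221]
[238.1  97.8] [228  88  21  20 330] [ 0.489  -0.0095  0.073 ]
yel [ 20 156 221]
[300.5 169.5] [291 160  20  20 301] [ 0.5272 -0.0955  0.063 ]
col [113   4 242]
[298.1  77.6] [ 269   50   59   56 2510] [ 0.5543 -0.0337  0.2   ]
grey [ 0.6163 -0.065   0.058 ]
pose [ 0.4726 -0.2877  0.099 ] yaw -0.556 tilt -1.0 F [1.1  0.63 0.22] w 0.0002 t 3.45 q6 -0.2
   [2.1, -1.16, -0.48] [0.011, 0.001, -0.001]
  --
```

Call:
{"api": "arm_command", "payload": {
  "plan": [
    [1.8,-1.2,-0.5,0,0,0,0],
    [0,0,0,0,0,0,0]
  ]
}}

```text
time: 3.7
position: [0.4655, -0.2925, 0.0824]
tool_rot: [0.192, 0.679, -0.192, 0.682]
ft_force: [1.0, 0.0, 0.3]
grip_width: 0.0006
```

Run:
```python
from h import *
plan([(.4624,-.295,.070,None)])
```

```text
pose [ 0.4655 -0.2925  0.0824] yaw -0.55 tilt -1.0 F [0.96 0.04 0.32] w 0.0006 t 3.7 q6 -0.22
   [1.24, -0.38, -0.14] [0.0, 0.004, -0.002]
  --
```

Call:
{"api": "arm_command", "payload": {
  "plan": [
    [1.2,-0.4,-0.1,0,0,0,0],
    [0.6,0,0,0,0,0,0],
    [0.4,0,0,0,0,0,0],
    [0.3,0,0,0,0,0,0]
  ]
}}

```text
time: 4.2
position: [0.4657, -0.2948, 0.0661]
tool_rot: [0.188, 0.678, -0.191, 0.685]
ft_force: [-6.0, 1.4, 22.7]
grip_width: 0.0003
```

22.7 N at z = 0.066. The depth had the key top at about 0.072, so this is the stop (5 N is enough). I'll take a quick side depth check, then retreat.

Run:
```python
from h import *
im,d,W=cloud("side")
D=np.load("side0.npz")["W"]
c=im[130:210,310:410]; cv2.imwrite("pics/press.png",cv2.resize(c,None,fx=6,fy=6,interpolation=2))
plan([(.4624,-.295,.12,None),(.55,-.12,.30,-.22),(.55,.10,.30,.2),(.4207,.29,.25,.60)],dstep=5.5)
```

```text
pose [ 0.4657 -0.2948  0.0661] yaw -0.542 tilt -0.9999 F [-5.9   1.3  22.65] w 0.0008 t 4.25 q6 -0.23
   [-5.4, -0.19, -0.22] [-0.0, 0.01, 0.001]
  --
   [-3.6, 3.9, -0.3] [-0.064, 0.0, 0.0]
   [-3.6, 3.91, -0.05] [-0.064, 0.0, 0.0]
   [-3.6, 3.91, 0.2] [-0.064, 0.0, 0.0]
   [-3.6, 3.89, 0.45] [-0.064, 0.0, 0.0]
   [-3.6, 3.85, 0.7] [-0.064, 0.0, 0.0]
  --
   [0.0, 5.37, -1.2] [-0.105, 0.0, 0.0]
   [0.0, 5.46, -0.63] [-0.105, 0.0, 0.0]
   [0.0, 5.5, -0.05] [-0.105, 0.0, 0.0]
   [0.0, 5.48, 0.52] [-0.105, 0.0, 0.0]
  --
   [1.0, 4.24, -1.78] [-0.08, 0.0, 0.0]
   [1.0, 4.37, -1.44] [-0.08, 0.0, 0.0]
   [1.0, 4.47, -1.08] [-0.08, 0.0, 0.0]
   [1.0, 4.54, -0.72] [-0.08, 0.0, 0.0]
   [1.0, 4.58, -0.36] [-0.08, 0.0, 0.0]
  --
```

View pics/press.png

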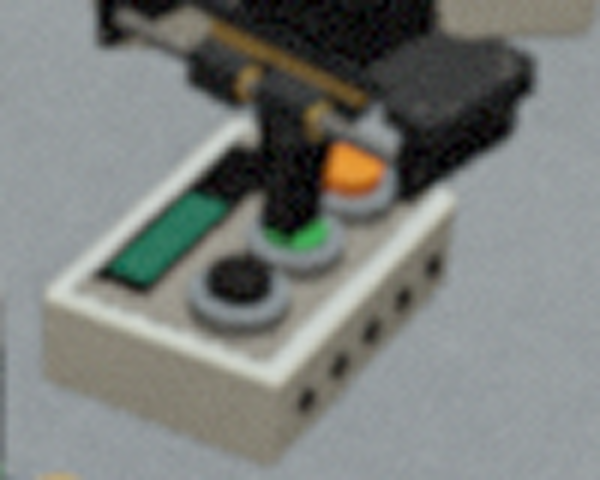

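The green key sits flush with its ring under the finger (300,235), and the black key stands up. Green is done; on to the probe.

Call:
{"api": "arm_command", "payload": {
  "plan": [
    [-4,0,0,0,0,0,0],
    [-3.6,3.9,-0.3,-0.06,0,0,0],
    [-4,3.9,0,-0.06,0,0,0],
    [-4,3.9,0.2,-0.06,0,0,0],
    [-4,3.9,0.5,-0.06,0,0,0],
    [-4,3.9,0.7,-0.06,0,0,0],
    [-1,5.4,-1.2,-0.1,0,0,0],
    [0,5.5,-0.6,-0.1,0,0,0],
    [0,5.5,0,-0.1,0,0,0],
    [0,5.5,0.5,-0.1,0,0,0]
  ]
}}

```text
time: 5.5
position: [0.5644, 0.1152, 0.3237]
tool_rot: [-0.065, 0.696, 0.06, 0.713]
ft_force: [0.9, -0.3, 0.0]
grip_width: 0.0006
```

Run:
```python
from h import *
plan([(.4207,.29,.26,.60)],dstep=5.5)
```

```text
pose [0.5644 0.1152 0.3237] yaw 0.178 tilt -0.9997 F [ 0.9  -0.28  0.02] w 0.0006 t 5.5 q6 -0.17
   [1.19, 3.96, -2.24] [-0.085, 0.004, 0.003]
   [1.21, 4.13, -1.89] [-0.085, 0.004, 0.003]
   [1.23, 4.27, -1.53] [-0.085, 0.004, 0.003]
   [1.24, 4.38, -1.16] [-0.085, 0.004, 0.003]
   [1.26, 4.46, -0.78] [-0.085, 0.004, 0.003]
  --
```

Call:
{"api": "arm_command", "payload": {
  "plan": [
    [1.2,4,-2.2,-0.08,0.004,0.003,8.7],
    [1.2,4.1,-1.9,-0.08,0.004,0.003,8.7],
    [1.2,4.3,-1.5,-0.08,0.004,0.003,8.7],
    [1.2,4.4,-1.2,-0.08,0.004,0.003,8.7],
    [1.2,4.5,-0.8,-0.08,0.004,0.003,8.7],
    [0,0,0,0,0,0,8.7]
  ]
}}

```text
time: 6.25
position: [0.4137, 0.3037, 0.26]
tool_rot: [-0.208, 0.674, 0.211, 0.677]
ft_force: [-0.3, -0.4, 0.0]
grip_width: 0.0529
```

Run:
```python
from h import *
plan([(.4207,.29,.20,.60),(.4207,.29,.135,.60)],dstep=4)
```

```text
pose [0.4137 0.3037 0.26  ] yaw 0.601 tilt -1.0 F [-0.32 -0.44  0.04] w 0.0529 t 6.25 q6 -0.19
   [3.0, -0.77, -0.12] [0.001, 0.003, -0.002]
   [3.0, -0.77, -0.11] [0.001, 0.003, -0.002]
  --
   [3.25, 0.0, 0.0] [0.0, 0.0, 0.0]
   [3.25, 0.0, 0.0] [0.0, 0.0, 0.0]
  --
```

Call:
{"api": "arm_command", "payload": {
  "plan": [
    [0,0,0,0,0,0,8.7],
    [1,-1,-0.2,0,0,0,8.7],
    [2,-0.6,0,0,0,0,8.7],
    [2,0,0,0,0,0,8.7],
    [0,0,0,0,0,0,8.7]
  ]
}}

```text
time: 6.88
position: [0.4264, 0.2853, 0.2089]
tool_rot: [-0.206, 0.673, 0.209, 0.679]
ft_force: [0.2, -0.0, -0.4]
grip_width: 0.0862
```

Run:
```python
from h import *
plan([(.4207,.29,.133,.60)],dstep=4)
```

```text
pose [0.4264 0.2853 0.2089] yaw 0.595 tilt -0.9999 F [ 0.19 -0.01 -0.43] w 0.0862 t 6.875 q6 -0.23
   [3.8, 0.35, -0.15] [-0.003, 0.005, -0.0]
   [3.8, 0.35, -0.12] [-0.003, 0.005, -0.0]
  --
```

Call:
{"api": "arm_command", "payload": {
  "plan": [
    [2,0.6,-0.2,0,0,0,8.7],
    [2.5,0,0,0,0,0,8.7],
    [2.5,0,0,0,0,0,8.7],
    [0,0,0,0,0,0,8.7]
  ]
}}

```text
time: 7.38
position: [0.428, 0.2875, 0.1401]
tool_rot: [-0.204, 0.67, 0.206, 0.683]
ft_force: [-0.4, 0.2, 0.4]
grip_width: 0.0868
```

Run:
```python
from h import *
plan([(.4207,.29,.134,.60)],dstep=4)
```

```text
pose [0.428  0.2875 0.1401] yaw 0.589 tilt -0.9998 F [-0.43  0.15  0.43] w 0.0868 t 7.375 q6 -0.22
   [0.6, 0.62, -0.47] [-0.011, 0.018, 0.002]
  --
```

Call:
{"api": "arm_command", "payload": {
  "plan": [
    [0.7,0.7,-0.6,0,0.018,0,8.7],
    [0,0,0,0,0,0,8.7]
  ]
}}

```text
time: 7.62
position: [0.4205, 0.2901, 0.1345]
tool_rot: [-0.205, 0.676, 0.204, 0.678]
ft_force: [0.1, -1.1, 0.4]
grip_width: 0.0868
```

Run:
```python
from h import *
plan([(.4207,.29,.134,.60)],dstep=4)
```

```text
pose [0.4205 0.2901 0.1345] yaw 0.587 tilt -1.0 F [ 0.05 -1.06  0.43] w 0.0868 t 7.625 q6 -0.2
   [0.05, -0.02, 0.01] [-0.013, 0.002, 0.002]
  --
```

Call:
{"api": "arm_command", "payload": {
  "plan": [
    [0,0,0,0,0,0,2.0],
    [0,0,0,0,0,0,2.0],
    [0,0,0,0,0,0,2.0],
    [0,0,0,0,0,0,2.0],
    [0,0,0,0,0,0,2.0],
    [0,0,0,0,0,0,2.0],
    [0,0,0,0,0,0,2.0]
  ],
  "grip_force": 25
}}

```text
time: 8.5
position: [0.4214, 0.2907, 0.1363]
tool_rot: [-0.205, 0.674, 0.204, 0.679]
ft_force: [-0.6, -0.5, 1.8]
grip_width: 0.0249
```

Call:
{"api": "arm_command", "payload": {
  "plan": [
    [-1,0,0,0,0,0,2.0],
    [-2,0,0,0,0,0,2.0],
    [-3,0,0,0,0,0,2.0],
    [-3,0,0,0,0,0,2.0],
    [-3,0,0,0,0,0,2.0],
    [-3,0,0,0,0,0,2.0],
    [0,0,0,0,0,0,2.0]
  ]
}}

```text
time: 9.38
position: [0.4192, 0.2902, 0.2926]
tool_rot: [-0.205, 0.675, 0.204, 0.678]
ft_force: [0.1, 0.4, -1.5]
grip_width: 0.0254
```

Run:
```python
from h import *
a=[cloud(n)[0] for n in("scene","side")]
cv2.imwrite("pics/lift.png",np.hstack([cv2.resize(a[0][60:280,340:560],(400,400)),cv2.resize(a[1][200:420,220:440],(400,400))]))
plan([(.579,.035,.31,.06)],dstep=5)
```

```text
pose [0.4173 0.2893 0.2898] yaw 0.588 tilt -1.0 F [-0.77  0.4  -1.85] w 0.0255 t 9.475 q6 -0.2
   [-0.28, -4.3, -0.09] [0.075, -0.0, 0.0]
   [-0.28, -4.3, 0.23] [0.075, -0.0, 0.0]
   [-0.29, -4.27, 0.55] [0.075, -0.0, 0.0]
   [-0.29, -4.22, 0.87] [0.075, -0.0, 0.0]
   [-0.29, -4.14, 1.19] [0.075, -0.0, 0.0]
   [-0.29, -4.04, 1.5] [0.075, -0.0, 0.0]
   [-0.29, -3.91, 1.8] [0.075, -0.0, 0.0]
  --
```

View pics/lift.png

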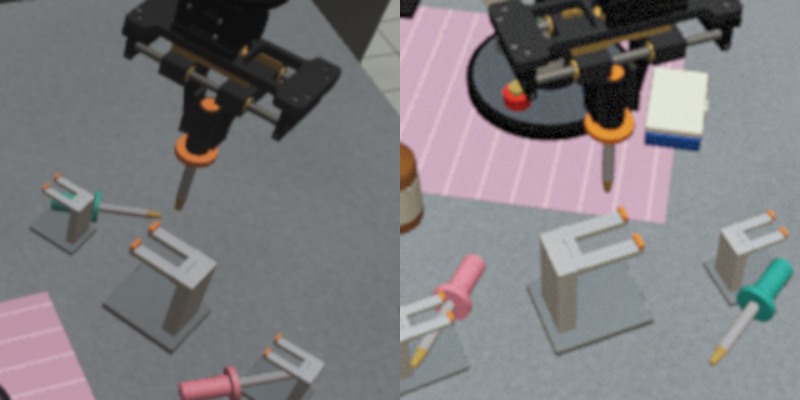

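The probe hangs straight in the fingers and has cleared the fork. The distractor probes are lying on the bench, not in the way. Heading to red.

Call:
{"api": "arm_command", "payload": {
  "plan": [
    [-0.3,-4.3,-0.1,0.075,0,0,2.0],
    [-0.3,-4.3,0.2,0.075,0,0,2.0],
    [-0.3,-4.3,0.5,0.075,0,0,2.0],
    [-0.3,-4.2,0.9,0.075,0,0,2.0],
    [-0.3,-4.1,1.2,0.075,0,0,2.0],
    [-0.3,-4,1.5,0.075,0,0,2.0],
    [0,-3,1.6,0.075,0,0,2.0],
    [0,0,0,0,0,0,2.0]
  ]
}}

```text
time: 10.48
position: [0.57, 0.0355, 0.2907]
tool_rot: [-0.018, 0.718, 0.016, 0.695]
ft_force: [-0.5, 0.1, -1.4]
grip_width: 0.0256
```

Run:
```python
from h import *
plan([(.579,.035,.18,.06)],dstep=4)
```

```text
pose [0.57   0.0355 0.2907] yaw 0.047 tilt -0.9995 F [-0.47  0.07 -1.35] w 0.0256 t 10.475 q6 -0.17
   [3.68, -0.02, 0.42] [-0.004, -0.011, 0.0]
   [3.68, -0.03, 0.38] [-0.004, -0.011, 0.0]
   [3.69, -0.03, 0.34] [-0.004, -0.011, 0.0]
  --
```

Call:
{"api": "arm_command", "payload": {
  "plan": [
    [2.8,0,0.4,0,-0.03,0,2.0],
    [2.8,0,0.4,0,0,0,2.0],
    [2.8,0,0.3,0,0,0,2.0],
    [1,0,0,0,0,0,2.0],
    [0,0,0,0,0,0,2.0]
  ]
}}

```text
time: 11.1
position: [0.5733, 0.0396, 0.1883]
tool_rot: [-0.017, 0.713, 0.019, 0.701]
ft_force: [0.5, 0.0, -1.4]
grip_width: 0.0254
```

Run:
```python
from h import *
plan([(.579,.035,.162,.06)],dstep=4)
a=cloud("scene")[0]; cv2.imwrite("pics/red.png",cv2.resize(a[180:340,240:400],(560,560)))
```

```text
pose [0.5733 0.0396 0.1883] yaw 0.051 tilt -0.9999 F [ 0.49  0.05 -1.44] w 0.0254 t 11.1 q6 -0.18
   [2.62, -0.5, 0.59] [-0.009, -0.016, -0.003]
  --
```

View pics/red.png

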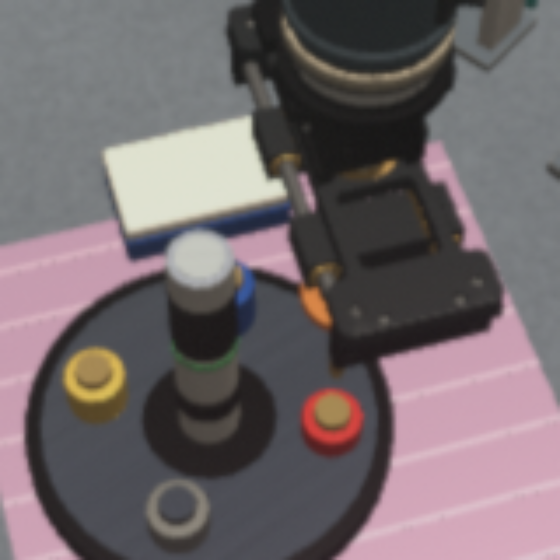

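The tip (337,372 in the crop) is right above the red cap (333,410). Descending, with a baseline Fz of about -1.4 N.

Call:
{"api": "arm_command", "payload": {
  "plan": [
    [0.8,-0.6,0.7,0,-0.016,0,2.0],
    [0.7,0,0,0,0,0,2.0],
    [0.3,0,0,0,0,0,2.0],
    [0,0,0,0,0,0,2.0]
  ]
}}

```text
time: 11.65
position: [0.5828, 0.0335, 0.172]
tool_rot: [-0.017, 0.704, 0.019, 0.709]
ft_force: [-0.2, 0.5, -1.4]
grip_width: 0.0255
```

Run:
```python
from h import *
plan([(.579,.035,.162,.06)],dstep=4)
```

```text
pose [0.5828 0.0335 0.172 ] yaw 0.051 tilt -1.0 F [-0.17  0.48 -1.4 ] w 0.0255 t 11.65 q6 -0.19
   [1.0, 0.17, -0.38] [-0.009, 0.007, -0.002]
  --
```

Call:
{"api": "arm_command", "payload": {
  "plan": [
    [0.6,0.2,-0.4,0,0,0,2.0],
    [0.3,0,0,0,0,0,2.0],
    [0,0,0,0,0,0,2.0]
  ]
}}

```text
time: 12.02
position: [0.5785, 0.0355, 0.1627]
tool_rot: [-0.017, 0.704, 0.019, 0.709]
ft_force: [-0.5, -1.0, -1.1]
grip_width: 0.0253
```

Call:
{"api": "arm_command", "payload": {
  "plan": [
    [0.3,0,0,0,0,0,2.0],
    [0,0,0,0,0,0,2.0]
  ]
}}

```text
time: 12.28
position: [0.5787, 0.0355, 0.16]
tool_rot: [-0.017, 0.704, 0.019, 0.71]
ft_force: [-0.8, 0.1, 0.2]
grip_width: 0.0259
```

Call:
{"api": "arm_command", "payload": {
  "plan": [
    [0.25,0,0,0,0,0,2.0],
    [0.05,0,0,0,0,0,2.0]
  ]
}}

```text
time: 12.52
position: [0.5787, 0.0355, 0.1575]
tool_rot: [-0.018, 0.704, 0.019, 0.71]
ft_force: [-1.1, 0.4, 2.2]
grip_width: 0.0252
```

The delta is about 3.6 N and roughly 3–4 mm down: red registered. Hold one row, then lift over the column.

Call:
{"api": "arm_command", "payload": {
  "plan": [
    [0,0,0,0,0,0,2.0],
    [-1,0,0,0,0,0,2.0],
    [-3,0,0,0,0,0,2.0],
    [-4,0,0,0,0,0,2.0],
    [-4,0,0,0,0,0,2.0],
    [-4,0,0,0,0,0,2.0],
    [-3,0,0,0,0,0,2.0],
    [0,0,0,0,0,0,2.0]
  ]
}}

```text
time: 13.52
position: [0.5774, 0.035, 0.3543]
tool_rot: [-0.017, 0.704, 0.019, 0.71]
ft_force: [-0.2, 0.0, -2.2]
grip_width: 0.0254
```

Run:
```python
from h import *
plan([(.5275,-.0965,.34,-.18)],dstep=4)
```

```text
pose [0.5774 0.035  0.3543] yaw 0.051 tilt -1.0 F [-0.22  0.04 -2.23] w 0.0254 t 13.525 q6 -0.19
   [0.34, -3.22, -1.42] [0.058, 0.002, -0.001]
   [0.34, -3.3, -1.23] [0.058, 0.002, -0.001]
   [0.35, -3.36, -1.04] [0.058, 0.002, -0.001]
   [0.35, -3.41, -0.84] [0.058, 0.002, -0.001]
  --
```

Tip at 0.245, well above the column's 0.2.

Call:
{"api": "arm_command", "payload": {
  "plan": [
    [0,-3.2,-1.4,0.058,0,0,2.0],
    [0,-3.3,-1.2,0.058,0,0,2.0],
    [0,-3.4,-1,0.058,0,0,2.0],
    [0,-3.4,-0.8,0.058,0,0,2.0],
    [0,0,0,0,0,0,2.0],
    [0,0,0,0,0,0,2.0]
  ]
}}

```text
time: 14.28
position: [0.5224, -0.0977, 0.3434]
tool_rot: [0.069, 0.706, -0.063, 0.702]
ft_force: [0.8, 0.8, -1.4]
grip_width: 0.0255
```

Run:
```python
from h import *
plan([(.5275,-.0965,.345,-.18)],dstep=4)
```

```text
pose [ 0.5224 -0.0977  0.3434] yaw -0.186 tilt -0.9999 F [ 0.75  0.77 -1.41] w 0.0255 t 14.275 q6 -0.21
   [-0.16, 0.22, 0.47] [-0.006, -0.007, -0.007]
  --
```

Call:
{"api": "arm_command", "payload": {
  "plan": [
    [2,0.2,0.5,0,-0.007,-0.007,2.0],
    [3,0,0,0,0,0,2.0],
    [3,0,0,0,0,0,2.0],
    [3,0,0,0,0,0,2.0],
    [2,0,0,0,0,0,2.0],
    [0,0,0,0,0,0,2.0]
  ]
}}

```text
time: 15.02
position: [0.5287, -0.0893, 0.2069]
tool_rot: [0.063, 0.705, -0.061, 0.704]
ft_force: [-1.0, 0.3, -1.1]
grip_width: 0.0255
```

Run:
```python
from h import *
plan([(.5275,-.0965,.1725,-.18)],dstep=4)
```

```text
pose [ 0.5287 -0.0893  0.2069] yaw -0.176 tilt -1.0 F [-1.01  0.35 -1.1 ] w 0.0255 t 15.025 q6 -0.2
   [3.44, -0.74, 0.01] [0.004, -0.003, -0.003]
  --
```

Call:
{"api": "arm_command", "payload": {
  "plan": [
    [1.2,-0.8,0,0,0,0,2.0],
    [1.2,0,0,0,0,0,2.0],
    [0,0,0,0,0,0,2.0]
  ]
}}

```text
time: 15.4
position: [0.5287, -0.0972, 0.1828]
tool_rot: [0.062, 0.704, -0.061, 0.705]
ft_force: [-0.9, -0.1, -1.4]
grip_width: 0.0252
```

Run:
```python
from h import *
plan([(.5275,-.0965,.1725,-.18)],dstep=4)
```

```text
pose [ 0.5287 -0.0972  0.1828] yaw -0.174 tilt -1.0 F [-0.85 -0.09 -1.42] w 0.0252 t 15.4 q6 -0.22
   [1.03, 0.04, -0.13] [0.006, 0.0, -0.002]
  --
```

Call:
{"api": "arm_command", "payload": {
  "plan": [
    [0.8,0,-0.1,0,0,0,2.0],
    [0.35,0,0,0,0,0,2.0],
    [0,0,0,0,0,0,2.0]
  ]
}}

```text
time: 15.78
position: [0.5281, -0.0973, 0.1714]
tool_rot: [0.062, 0.704, -0.061, 0.705]
ft_force: [-0.5, -0.4, 0.1]
grip_width: 0.0251
```

Call:
{"api": "arm_command", "payload": {
  "plan": [
    [0.35,0,0,0,0,0,2.0],
    [0,0,0,0,0,0,2.0]
  ]
}}

```text
time: 16.02
position: [0.5284, -0.0973, 0.1685]
tool_rot: [0.062, 0.703, -0.061, 0.706]
ft_force: [-1.1, 0.0, 1.5]
grip_width: 0.0253
```

Yellow shows about 2.9 N and 3 mm. Hold one row, lift clear and go to blue.

Call:
{"api": "arm_command", "payload": {
  "plan": [
    [0.05,0,0,0,0,0,2.0],
    [-1,0,0,0,0,0,2.0],
    [-3,0,0,0,0,0,2.0],
    [-4,0,0,0,0,0,2.0],
    [-4,0,0,0,0,0,2.0],
    [-4,0,0,0,0,0,2.0],
    [-2,0,0,0,0,0,2.0],
    [0,0,0,0,0,0,2.0]
  ]
}}

```text
time: 17.02
position: [0.5281, -0.0976, 0.356]
tool_rot: [0.062, 0.702, -0.061, 0.707]
ft_force: [-0.1, -0.1, -1.8]
grip_width: 0.0258
```

Run:
```python
from h import *
plan([(.488,-.007,.345,-.02)],dstep=4)
```

```text
pose [ 0.5281 -0.0976  0.356 ] yaw -0.174 tilt -1.0 F [-0.12 -0.08 -1.83] w 0.0258 t 17.025 q6 -0.22
   [0.36, 2.74, -1.84] [-0.051, 0.002, -0.0]
   [0.36, 2.83, -1.7] [-0.051, 0.002, -0.0]
   [0.37, 2.92, -1.55] [-0.051, 0.002, -0.0]
  --
```

Call:
{"api": "arm_command", "payload": {
  "plan": [
    [0.2,2.7,-1.8,-0.05,0,0,2.0],
    [0.2,2.8,-1.7,-0.05,0,0,2.0],
    [0.2,2.9,-1.5,-0.05,0,0,2.0],
    [0,0,0,0,0,0,2.0],
    [0,0,0,0,0,0,2.0]
  ]
}}

```text
time: 17.65
position: [0.4851, -0.0058, 0.3444]
tool_rot: [0.008, 0.708, -0.007, 0.706]
ft_force: [0.4, 0.0, -0.7]
grip_width: 0.0251
```

Run:
```python
from h import *
plan([(.488,-.007,.345,-.02)],dstep=4)
```

```text
pose [ 0.4851 -0.0058  0.3444] yaw -0.021 tilt -1.0 F [ 0.4   0.05 -0.71] w 0.0251 t 17.65 q6 -0.22
   [-0.06, -0.12, 0.29] [-0.001, -0.002, -0.002]
  --
```

Call:
{"api": "arm_command", "payload": {
  "plan": [
    [2,-0.1,0.3,0,0,0,2.0],
    [3,0,0,0,0,0,2.0],
    [3,0,0,0,0,0,2.0],
    [3,0,0,0,0,0,2.0],
    [1.5,0,0,0,0,0,2.0],
    [0,0,0,0,0,0,2.0]
  ]
}}

```text
time: 18.4
position: [0.4918, -0.0127, 0.2142]
tool_rot: [0.01, 0.707, -0.01, 0.707]
ft_force: [1.1, 0.1, -1.1]
grip_width: 0.0256
```

Run:
```python
from h import *
plan([(.488,-.007,.1825,-.02)],dstep=4)
```

```text
pose [ 0.4918 -0.0127  0.2142] yaw -0.03 tilt -1.0 F [ 1.15  0.12 -1.13] w 0.0256 t 18.4 q6 -0.22
   [3.17, 0.56, -0.4] [-0.01, 0.0, 0.0]
  --
```

Call:
{"api": "arm_command", "payload": {
  "plan": [
    [1.2,0.6,-0.4,-0.01,0,0,2.0],
    [1,0,0,0,0,0,2.0],
    [0,0,0,0,0,0,2.0]
  ]
}}

```text
time: 18.77
position: [0.4891, -0.0072, 0.1918]
tool_rot: [0.007, 0.706, -0.007, 0.708]
ft_force: [-0.2, -0.2, -1.0]
grip_width: 0.0252
```

Run:
```python
from h import *
plan([(.488,-.007,.1825,-.02)],dstep=4)
```

```text
pose [ 0.4891 -0.0072  0.1918] yaw -0.02 tilt -1.0 F [-0.18 -0.24 -0.98] w 0.0252 t 18.775 q6 -0.22
   [0.93, 0.01, -0.12] [-0.0, 0.003, 0.001]
  --
```

Call:
{"api": "arm_command", "payload": {
  "plan": [
    [0.7,0,-0.1,0,0,0,2.0],
    [0.3,0,0,0,0,0,2.0],
    [0,0,0,0,0,0,2.0]
  ]
}}

```text
time: 19.15
position: [0.4887, -0.0072, 0.1819]
tool_rot: [0.007, 0.705, -0.007, 0.709]
ft_force: [-0.6, 0.4, 0.5]
grip_width: 0.0259
```

Call:
{"api": "arm_command", "payload": {
  "plan": [
    [0.35,0,0,0,0,0,2.0],
    [0,0,0,0,0,0,2.0]
  ]
}}

```text
time: 19.4
position: [0.489, -0.0073, 0.1788]
tool_rot: [0.007, 0.705, -0.008, 0.709]
ft_force: [-2.3, 0.6, 1.2]
grip_width: 0.0251
```

Call:
{"api": "arm_command", "payload": {
  "plan": [
    [0.1,0,0,0,0,0,2.0],
    [0,0,0,0,0,0,2.0]
  ]
}}

```text
time: 19.65
position: [0.4889, -0.0072, 0.1782]
tool_rot: [0.006, 0.705, -0.008, 0.709]
ft_force: [-1.2, 0.4, 1.1]
grip_width: 0.0255
```

Run:
```python
from h import *
a=cloud("side")[0]; cv2.imwrite("pics/blue.png",cv2.resize(a[150:290,240:400],(800,700))[:600])
plan([(.489,-.007,.34,None),(.4207,.29,.30,.588)],dstep=4.5)
```

```text
pose [ 0.4889 -0.0072  0.1782] yaw -0.02 tilt -1.0 F [-1.23 -0.25  2.02] w 0.0255 t 19.7 q6 -0.22
   [-4.05, 0.0, 0.02] [-0.0, 0.001, 0.0]
   [-4.05, 0.0, 0.02] [-0.0, 0.001, 0.0]
   [-4.05, 0.0, 0.01] [-0.0, 0.001, 0.0]
   [-4.05, 0.0, 0.01] [-0.0, 0.001, 0.0]
  --
   [0.57, 4.22, -1.06] [-0.087, 0.0, 0.0]
   [0.57, 4.3, -0.69] [-0.087, 0.0, 0.0]
   [0.57, 4.34, -0.31] [-0.087, 0.0, 0.0]
   [0.57, 4.35, 0.06] [-0.087, 0.0, 0.0]
   [0.57, 4.33, 0.44] [-0.087, 0.0, 0.0]
   [0.57, 4.28, 0.82] [-0.087, 0.0, 0.0]
   [0.57, 4.19, 1.18] [-0.087, 0.0, 0.0]
  --
```

View pics/blue.png

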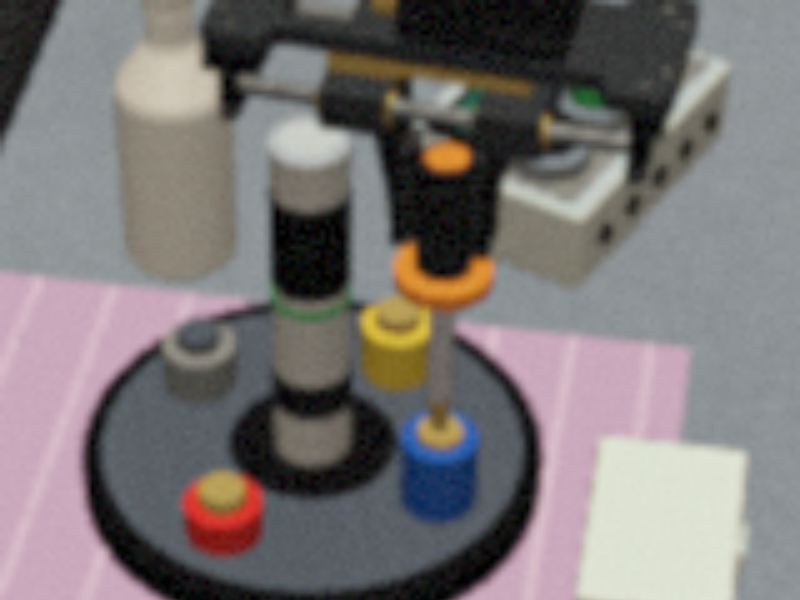

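The tip (440,415) is centred on the blue cap, which is visibly sunk compared with yellow and red. Now back to the fork.

Call:
{"api": "arm_command", "payload": {
  "plan": [
    [0,0,0,0,0,0,2.0],
    [-2,0,0,0,0,0,2.0],
    [-4,0,0,0,0,0,2.0],
    [-4,0,0,0,0,0,2.0],
    [-3,0,0,0,0,0,2.0],
    [0,4.2,-1.1,-0.085,0,0,2.0],
    [0,4.3,-0.7,-0.085,0,0,2.0],
    [0,4.3,-0.3,-0.085,0,0,2.0],
    [0,4.3,0.1,-0.085,0,0,2.0],
    [0,4.3,0.4,-0.085,0,0,2.0],
    [0,0,0,0,0,0,2.0]
  ]
}}

```text
time: 21.08
position: [0.4407, 0.2088, 0.309]
tool_rot: [-0.147, 0.688, 0.145, 0.696]
ft_force: [-0.0, -0.7, -1.8]
grip_width: 0.0255
```

Run:
```python
from h import *
plan([(.4212,.2905,.30,.588)],dstep=4.5)
```

```text
pose [0.4407 0.2088 0.309 ] yaw 0.415 tilt -0.9999 F [-0.01 -0.67 -1.79] w 0.0255 t 21.075 q6 -0.2
   [0.44, 4.14, 0.75] [-0.086, 0.005, 0.003]
   [0.44, 4.05, 1.11] [-0.086, 0.005, 0.003]
  --
```

Call:
{"api": "arm_command", "payload": {
  "plan": [
    [0,4,0.7,-0.086,0,0,2.0],
    [0,3.5,1.1,-0.086,0.01,0.006,2.0],
    [0,0,0,0,0,0,2.0],
    [0,0,0,0,0,0,2.0]
  ]
}}

```text
time: 21.58
position: [0.4251, 0.2832, 0.3072]
tool_rot: [-0.206, 0.677, 0.204, 0.676]
ft_force: [0.2, 0.3, -0.4]
grip_width: 0.026
```

Run:
```python
from h import *
plan([(.4212,.2905,.26,.588)],dstep=4.5)
```

```text
pose [0.4251 0.2832 0.3072] yaw 0.588 tilt -1.0 F [ 0.23  0.3  -0.4 ] w 0.026 t 21.575 q6 -0.22
   [2.36, 0.42, 0.05] [0.0, -0.001, 0.001]
   [2.36, 0.41, 0.04] [0.0, -0.001, 0.001]
  --
```

Call:
{"api": "arm_command", "payload": {
  "plan": [
    [2,0.5,0,0,0,0,2.0],
    [1.7,0.3,0,0,0,0,2.0],
    [0,0,0,0,0,0,2.0],
    [0,0,0,0,0,0,2.0]
  ]
}}

```text
time: 22.08
position: [0.4232, 0.2852, 0.27]
tool_rot: [-0.204, 0.677, 0.2, 0.678]
ft_force: [0.1, -0.0, -1.9]
grip_width: 0.0256
```

Run:
```python
from h import *
plan([(.4212,.2905,.24,.588)],dstep=4.5)
```

```text
pose [0.4232 0.2852 0.27  ] yaw 0.579 tilt -1.0 F [ 0.11 -0.01 -1.91] w 0.0256 t 22.075 q6 -0.2
   [3.0, 0.56, 0.12] [-0.009, -0.001, 0.005]
  --
```

Call:
{"api": "arm_command", "payload": {
  "plan": [
    [1,0.7,0.1,-0.01,0,0.005,2.0],
    [1,0.2,0,0,0,0,2.0],
    [0,0,0,0,0,0,2.0]
  ]
}}

```text
time: 22.45
position: [0.4197, 0.2934, 0.2498]
tool_rot: [-0.205, 0.676, 0.205, 0.677]
ft_force: [-0.4, -0.0, -1.1]
grip_width: 0.0254
```

Run:
```python
from h import *
plan([(.4212,.2905,.23,.588)],dstep=4.5)
```

```text
pose [0.4197 0.2934 0.2498] yaw 0.589 tilt -1.0 F [-0.36 -0.03 -1.12] w 0.0254 t 22.45 q6 -0.2
   [1.98, -0.32, -0.04] [0.001, 0.002, 0.001]
  --
```

Call:
{"api": "arm_command", "payload": {
  "plan": [
    [1.5,-0.3,0,0,0,0,2.0],
    [1.5,0,0,0,0,0,2.0],
    [0.5,0,0,0,0,0,2.0],
    [0,0,0,0,0,0,2.0]
  ]
}}

```text
time: 22.95
position: [0.4223, 0.2917, 0.2146]
tool_rot: [-0.206, 0.675, 0.206, 0.678]
ft_force: [0.3, -0.9, -2.2]
grip_width: 0.0253
```

Run:
```python
from h import *
plan([(.4212,.2905,.137,.588)],dstep=2.5)
```

```text
pose [0.4223 0.2917 0.2146] yaw 0.59 tilt -1.0 F [ 0.31 -0.9  -2.18] w 0.0253 t 22.95 q6 -0.2
   [1.94, -0.01, -0.05] [0.001, 0.001, 0.0]
   [1.94, -0.01, -0.04] [0.001, 0.001, 0.0]
   [1.94, -0.01, -0.04] [0.001, 0.001, 0.0]
   [1.94, -0.01, -0.04] [0.001, 0.001, 0.0]
  --
```

Tip at 0.106, in the slot with no side force. Lowering further.

Call:
{"api": "arm_command", "payload": {
  "plan": [
    [2,0,-0.1,0,0,0,2.0],
    [2,0,0,0,0,0,2.0],
    [2,0,0,0,0,0,2.0],
    [0.7,0,0,0,0,0,2.0],
    [0,0,0,0,0,0,2.0]
  ]
}}

```text
time: 23.58
position: [0.4255, 0.2931, 0.1498]
tool_rot: [-0.206, 0.672, 0.206, 0.681]
ft_force: [0.3, -0.6, -0.9]
grip_width: 0.0255
```

Call:
{"api": "arm_command", "payload": {
  "plan": [
    [0.5,0,-0.5,0,0.013,0,2.0],
    [0.5,0,0,0,0,0,2.0],
    [0,0,0,0,0,0,2.0]
  ]
}}

```text
time: 23.95
position: [0.4223, 0.2907, 0.1409]
tool_rot: [-0.207, 0.675, 0.205, 0.678]
ft_force: [0.4, -0.5, -1.5]
grip_width: 0.0254
```

Call:
{"api": "arm_command", "payload": {
  "plan": [
    [0.4,0,-0.1,0,0,0,2.0],
    [0.1,0,0,0,0,0,2.0],
    [0,0,0,0,0,0,2.0]
  ]
}}

```text
time: 24.32
position: [0.4215, 0.2901, 0.1364]
tool_rot: [-0.207, 0.675, 0.205, 0.678]
ft_force: [-0.7, -0.2, -1.1]
grip_width: 0.0257
```

Call:
{"api": "arm_command", "payload": {
  "plan": [
    [0.15,0,0,0,0,0,2.0],
    [0,0,0,0,0,0,2.0]
  ]
}}

```text
time: 24.58
position: [0.4219, 0.2902, 0.1366]
tool_rot: [-0.207, 0.674, 0.205, 0.678]
ft_force: [0.7, -0.8, -1.5]
grip_width: 0.0251
```

Call:
{"api": "arm_command", "payload": {
  "plan": [
    [0.25,0,0,0,0,0,2.0],
    [0,0,0,0,0,0,2.0]
  ]
}}

```text
time: 24.82
position: [0.4225, 0.2905, 0.1366]
tool_rot: [-0.207, 0.674, 0.205, 0.679]
ft_force: [0.0, 0.6, -1.7]
grip_width: 0.025
```

Call:
{"api": "arm_command", "payload": {
  "plan": [
    [0.5,0,-0.1,0,0,0,2.0],
    [0,0,0,0,0,0,2.0]
  ]
}}

```text
time: 25.08
position: [0.4234, 0.2907, 0.1352]
tool_rot: [-0.207, 0.672, 0.205, 0.681]
ft_force: [-0.2, -1.1, -1.6]
grip_width: 0.0255
```

Run:
```python
from h import *
for n,near in(("scene",(430,198)),("side",(331,331))):
    im,d,W=cloud(n); h=cv2.cvtColor(im,cv2.COLOR_BGR2HSV); r=comp(h,(5,150,120),(18,255,255),near,12)
    print(n,r and (r[0].round(1),r[1],np.median(W[r[2]],0).round(4)))
    if n=="side": cv2.imwrite("pics/fork.png",cv2.resize(im[280:400,270:390],(600,600)))
plan([(.4212,.2905,.136,.588)])
```

```text
scene (array([430.4, 198.9]), array([423, 190,  19,  15, 113], dtype=int32), array([0.4337, 0.2808, 0.1214]))
side (array([330. , 332.1]), array([318, 324,  23,  15, 182], dtype=int32), array([0.4176, 0.3027, 0.1209]))
pose [0.4235 0.2907 0.1346] yaw 0.592 tilt -0.9999 F [-0.05  0.08  4.02] w 0.0251 t 25.175 q6 -0.2
   [-0.14, 0.11, -0.2] [0.004, 0.011, 0.006]
  --
```

View pics/fork.png

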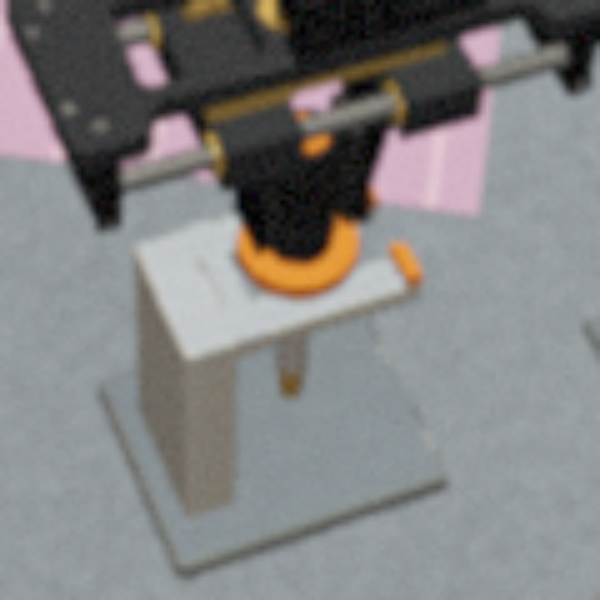

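The collar is seated on the arms (300,270), stem in the slot, and Fz rose to +4 N. Letting go.

Call:
{"api": "arm_command", "payload": {
  "plan": [
    [0,0,0,0,0,0,3.0],
    [0,0,0,0,0,0,5.0],
    [0,0,0,0,0,0,7.0],
    [0,0,0,0,0,0,8.7],
    [0,0,0,0,0,0,8.7],
    [0,0,0,0,0,0,8.7],
    [0,0,0,0,0,0,8.7]
  ]
}}

```text
time: 26.05
position: [0.423, 0.2905, 0.1328]
tool_rot: [-0.207, 0.673, 0.205, 0.68]
ft_force: [1.0, 0.0, 1.5]
grip_width: 0.0816
```

Run:
```python
from h import *
for n,near in(("scene",(430,198)),("side",(331,331))):
    im,d,W=cloud(n); h=cv2.cvtColor(im,cv2.COLOR_BGR2HSV); r=comp(h,(5,150,120),(18,255,255),near,12)
    print(n,r and (r[0].round(1),r[1],np.median(W[r[2]],0).round(4)))
plan([(.4212,.2905,.136,.588)])
```

```text
scene (array([431.2, 198.9]), array([423, 190,  19,  15, 127], dtype=int32), array([0.4332, 0.2829, 0.1211]))
side (array([329. , 331.4]), array([318, 321,  23,  18, 215], dtype=int32), array([0.4204, 0.301 , 0.1205]))
pose [0.423  0.2905 0.1328] yaw 0.592 tilt -0.9999 F [ 0.47  0.17 -0.63] w 0.0847 t 26.15 q6 -0.2
   [-0.32, 0.1, -0.15] [0.004, 0.009, 0.006]
  --
```

Probe matches its initial pixels. Raise straight up, then go to the orange key.

Call:
{"api": "arm_command", "payload": {
  "plan": [
    [-2,0,-0.2,0,0.01,0,8.7],
    [-3,0,0,0,0,0,8.7],
    [-4,0,0,0,0,0,8.7],
    [-4,0,0,0,0,0,8.7],
    [-3,0,0,0,0,0,8.7],
    [0,0,0,0,0,0,8.7]
  ]
}}

```text
time: 26.9
position: [0.4203, 0.2899, 0.2971]
tool_rot: [-0.208, 0.677, 0.204, 0.676]
ft_force: [-0.1, -0.3, -0.4]
grip_width: 0.0868
```

Run:
```python
from h import *
im,d,W=cloud("side"); h=cv2.cvtColor(im,cv2.COLOR_BGR2HSV)
for near in((331,331),(332,306)):
    r=comp(h,(5,150,120),(18,255,255),near,10); print(r and (r[0].round(1),r[1]))
plan([(.57,.05,.31,.09),(.55,-.15,.30,-.27),(.445,-.342,.13,-.64)],dstep=5.5)
```

```text
(array([328.9, 331.4]), array([318, 321,  23,  18, 212], dtype=int32))
(array([330. , 306.7]), array([325, 303,  11,   9,  77], dtype=int32))
pose [0.4193 0.2894 0.2956] yaw 0.591 tilt -1.0 F [ 0.01 -0.18 -0.5 ] w 0.0867 t 26.95 q6 -0.2
   [-0.22, -4.71, -0.14] [0.084, -0.001, 0.001]
   [-0.22, -4.71, 0.25] [0.084, -0.001, 0.001]
   [-0.23, -4.67, 0.65] [0.084, -0.001, 0.001]
   [-0.23, -4.6, 1.03] [0.084, -0.001, 0.001]
   [-0.23, -4.5, 1.41] [0.084, -0.001, 0.001]
   [-0.24, -4.36, 1.78] [0.084, -0.001, 0.001]
  --
   [0.25, -4.93, -0.95] [0.09, 0.0, 0.0]
   [0.25, -5.0, -0.5] [0.09, 0.0, 0.0]
   [0.25, -5.02, -0.05] [0.09, 0.0, 0.0]
   [0.25, -5.01, 0.4] [0.09, 0.0, 0.0]
  --
   [2.83, -3.55, -0.83] [0.062, 0.0, 0.0]
   [2.83, -3.6, -0.61] [0.062, 0.0, 0.0]
   [2.83, -3.63, -0.39] [0.062, 0.0, 0.0]
   [2.83, -3.64, -0.17] [0.062, 0.0, 0.0]
   [2.83, -3.65, 0.06] [0.062, 0.0, 0.0]
   [2.83, -3.64, 0.28] [0.062, 0.0, 0.0]
  --
```

Call:
{"api": "arm_command", "payload": {
  "plan": [
    [-0.2,-4.7,-0.1,0.085,0,0,0],
    [-0.2,-4.7,0.3,0.085,0,0,0],
    [-0.2,-4.7,0.6,0.085,0,0,0],
    [-0.2,-4.6,1,0.085,0,0,0],
    [-0.2,-4.5,1.4,0.085,0,0,0],
    [-0.2,-4.4,1.8,0.085,0,0,0],
    [0,-4.9,-1,0.09,0,0,0],
    [0,-5,-0.5,0.09,0,0,0],
    [0,-5,0,0.09,0,0,0],
    [0,-5,0.4,0.09,0,0,0],
    [0,0,0,0,0,0,0]
  ]
}}

```text
time: 28.32
position: [0.5359, -0.1631, 0.2864]
tool_rot: [0.105, 0.713, -0.11, 0.684]
ft_force: [-0.6, 0.8, -0.8]
grip_width: 0.0005
```

Run:
```python
from h import *
plan([(.445,-.342,.13,-.64)],dstep=5.5)
```

```text
pose [ 0.5359 -0.1631  0.2864] yaw -0.305 tilt -0.9991 F [-0.61  0.79 -0.79] w 0.0005 t 28.325 q6 -0.17
   [3.21, -3.92, -0.54] [0.067, -0.007, 0.004]
   [3.19, -3.96, -0.3] [0.067, -0.007, 0.004]
   [3.17, -3.98, -0.05] [0.067, -0.007, 0.004]
   [3.15, -3.99, 0.19] [0.067, -0.007, 0.004]
   [3.14, -3.98, 0.44] [0.067, -0.007, 0.004]
  --
```

Call:
{"api": "arm_command", "payload": {
  "plan": [
    [2.8,-3.9,-0.5,0.067,-0.007,0.004,0],
    [2.8,-4,-0.3,0.067,-0.007,0.004,0],
    [2.8,-4,0,0.067,-0.007,0.004,0],
    [2.8,-4,0.2,0.067,-0.007,0.004,0],
    [2.8,-3.9,0.4,0.067,-0.007,0.004,0],
    [0,0,0,0,0,0,0],
    [0,0,0,0,0,0,0]
  ]
}}

```text
time: 29.2
position: [0.4414, -0.3359, 0.1351]
tool_rot: [0.228, 0.676, -0.219, 0.666]
ft_force: [0.3, 0.5, 0.3]
grip_width: 0.0008
```

Run:
```python
from h import *
plan([(.445,-.342,.085,-.64)],dstep=5.5)
```

```text
pose [ 0.4414 -0.3359  0.1351] yaw -0.643 tilt -0.9998 F [0.33 0.47 0.26] w 0.0008 t 29.2 q6 -0.21
   [4.99, -0.31, 0.74] [-0.003, -0.018, -0.007]
  --
```

Call:
{"api": "arm_command", "payload": {
  "plan": [
    [1.5,-0.3,0.7,0,-0.018,-0.007,0],
    [1.8,0,0,0,0,0,0],
    [1,0,0,0,0,0,0],
    [0,0,0,0,0,0,0]
  ]
}}

```text
time: 29.7
position: [0.449, -0.3376, 0.0932]
tool_rot: [0.22, 0.671, -0.22, 0.673]
ft_force: [1.1, -0.0, -0.0]
grip_width: 0.0006
```

Run:
```python
from h import *
plan([(.445,-.342,.075,-.64)],dstep=5.5)
```

```text
pose [ 0.449  -0.3376  0.0932] yaw -0.634 tilt -1.0 F [ 1.09 -0.03 -0.03] w 0.0006 t 29.7 q6 -0.21
   [1.82, -0.6, -0.07] [0.006, 0.004, -0.001]
  --
```

Call:
{"api": "arm_command", "payload": {
  "plan": [
    [1.2,-0.6,-0.1,0,0,0,0],
    [0.7,0,0,0,0,0,0],
    [0,0,0,0,0,0,0]
  ]
}}

```text
time: 30.08
position: [0.4454, -0.3422, 0.0742]
tool_rot: [0.219, 0.67, -0.22, 0.674]
ft_force: [-0.1, -1.2, -0.2]
grip_width: 0.0005
```

Run:
```python
from h import *
plan([(.445,-.342,.066,-.64)],dstep=5.5)
```

```text
pose [ 0.4454 -0.3422  0.0742] yaw -0.632 tilt -1.0 F [-0.1  -1.2  -0.22] w 0.0005 t 30.075 q6 -0.22
   [0.82, -0.01, -0.05] [0.008, 0.006, -0.0]
  --
```

Call:
{"api": "arm_command", "payload": {
  "plan": [
    [0.6,0,0,0,0,0,0],
    [0.4,0,0,0,0,0,0],
    [0.3,0,0,0,0,0,0]
  ]
}}

```text
time: 30.45
position: [0.4459, -0.3429, 0.0659]
tool_rot: [0.219, 0.669, -0.221, 0.675]
ft_force: [-5.1, 5.3, 31.8]
grip_width: 0.0008
```

Hard stop at the same height as the green key. Short hold, then move clear.

Call:
{"api": "arm_command", "payload": {
  "plan": [
    [0.1,0,0,0,0,0,0],
    [-3,0,0,0,0,0,0],
    [-5,0,0,0,0,0,0],
    [-5,0,0,0,0,0,0],
    [-4,0,0,0,0,0,0],
    [0,0,0,0,0,0,0],
    [0,0,0,0,0,0,0]
  ]
}}

```text
time: 31.32
position: [0.444, -0.3417, 0.2402]
tool_rot: [0.219, 0.67, -0.221, 0.674]
ft_force: [-0.3, -0.3, -0.4]
grip_width: 0.0004
```

Run:
```python
from h import *
o=robot.get_obs(); print(o["position"].round(3),o["ft_force"].round(2),o["time"])
A=[]
for n,pts in(("scene",[(430,198),(437,177),(139,274),(163,277),(187,280)]),("side",[(329,331),(331,306),(349,176)])):
    im,d,W=cloud(n); h=cv2.cvtColor(im,cv2.COLOR_BGR2HSV); A.append(im)
    for p in pts:
        for nm,lo,hi in(("or",(4,150,100),(20,255,255)),("gr",(45,100,60),(75,255,255)),("bk",(0,0,0),(180,255,50))):
            r=comp(h,lo,hi,p,4)
            if r: print(n,p,nm,r[0].round(1),np.median(W[r[2]],0).round(4))
cv2.imwrite("pics/final.png",cv2.resize(A[0],(640,480)))
```

```text
[ 0.444 -0.342  0.24 ] [-0.28 -0.32 -0.44] 31.325
scene (430, 198) or [431.2 198.8] [0.4336 0.2822 0.1212]
scene (437, 177) or [437.8 178. ] [0.4244 0.2903 0.179 ]
scene (139, 274) or [139.3 274.1] [ 0.4483 -0.3414  0.0723]
scene (163, 277) gr [163.  276.5] [ 0.4648 -0.2942  0.0723]
scene (187, 280) bk [187.2 279.6] [ 0.4829 -0.2473  0.0722]
side (329, 331) or [329.1 331.2] [0.4202 0.3008 0.1206]
side (331, 306) or [330. 307.] [0.4229 0.2926 0.1786]
side (349, 176) bk [349.6 176.2] [ 0.4788 -0.2428  0.0715]
```

View pics/final.png

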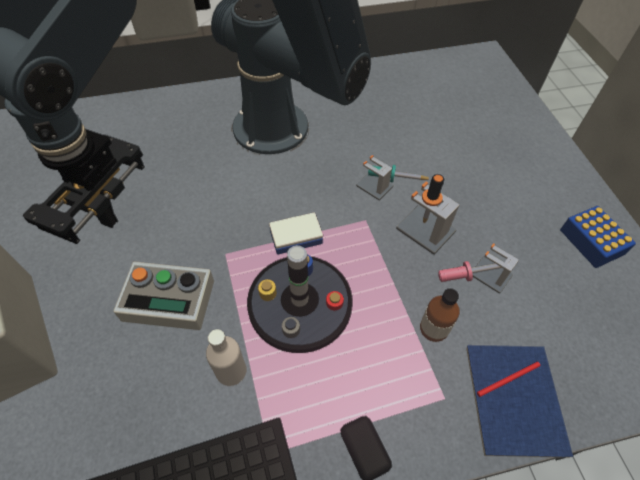

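The probe hangs in the fork at (433,190), all keys are up, bottles and slide box are unmoved, and the arm is clear at (90,190). Handing in.

```bash
python3 -c "
from rig import workorder; print(workorder.hand_in())"
```

```text
the job is handed in; nothing more can be done
None
```

I ran every step in the order asked and handed the job in at about 31 s of the 72 s allowed; hand-in gives no verdict.

| Step | What I measured |
|---|---|
| Green key | Hit a hard stop at about 23 N; in the side view it looked flush with its ring |
| Red cap | About 3.6 N, sank roughly 3–4 mm |
| Yellow cap | About 2.9 N, sank roughly 3 mm |
| Blue cap | About 2.5–3 N, sank roughly 3 mm; the side view showed it sunk |
| Probe back in the fork | Collar seated on the arms, then let go |
| Orange key | Hit a hard stop at about 32 N, at the same height as green |

**Last checks:**
- **Probe:** it is within about 2 pixels of where it started, at the same collar height.
- **Keys:** all three are back at their starting heights.
- **Bottles and slide box:** they look unmoved in the final picture; I did not measure them again.
- **Arm:** it is clear of everything, with the force near zero.

**What disagreed:**
- **Key height:** depth put the key tops, and the tool the key stops, about 4 mm higher than the stated sizes. I judged full press by the hard stop instead.
- **Key force:** both presses used more than the 5 N needed, but stayed under the 40 N limit.
- **Distractor probes:** the pink and turquoise ones stood upright at the start and now lie on the bench. I did not see them fall, and the turquoise one was already down before I went near the fork.

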